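# Shift the jar-roller drive into third

## Robot

A 7-joint arm with a two-finger parallel gripper is mounted at the origin on the work surface. World frame = base frame: x ahead of the robot, y to its left, z up, the work surface at z = 0. Lengths are in m, angles in rad, forces in N, time in s.
With the tool pointing down it reaches from about 0.425 to 0.875 m from the base axis. Payload 4.7 kg.
Tool frame: the origin (TCP) lies on the centre line of the jaws, within the pads' length; the fingertips stand 19 mm ahead of it and the grasp point (between the pads) is the TCP (ctrl.nose_length is the distance from the TCP to the fingertips, in m); z points along the fingers, x is the direction in which the jaws open and shut, and the axes are right-handed (so a half turn about z gives the same grasp; the last joint's range is limited). The gripper opens to 87 mm and grips with 3 to 60 N. Pads are 19 mm wide; open, the fingers measure 117 mm over their backs; the gripper's body (75 mm by 190 mm) begins 51 mm behind the grasp point.
Start: joints at [-1.317, 0.321, -0.07, 1.45, 0.023, 1.371, -0.057], TCP at [0.154, 0.631, 0.242] pointing down, gripper open.
Joint ranges: [-2.86, 2.86], [-0.3, 2.09], [-1.38, 1.24], [0.06, 2.45], [-1.56, 4.7], [0.09, 2.05], [-2.69, 2.69]. Speed limits (rad/s): [2.57, 2.57, 3.14, 3.14, 3.14, 3.14, 3.14].

## Interface

Orientations are given as a rotation vector (axis times angle).
In Python, from bench import ctrl gives the robot as it stands. The module is installed in compiled form; this text tells all that it offers.
- The arm moves only by the shell command python3 -m crank 'ROWS' [OPENING] [FORCE]. ROWS is a JSON object of lists of equal length, an entry for each row: "dp": the shift along the tool's x, y, z in cm, a list of three; "delta_rot": the turn, a rotation vector about the tool's x, y, z in rad, a list of three. In form: {"dp": [[x, y, z], ...], "delta_rot": [[rx, ry, rz], ...]}. A call has exactly 8 rows; each row shifts and turns the commanded pose from where the row before left it, along the tool's axes as they then stand; what a row does not reach is not made up. A row lasts 1/10 s, in which the tool goes at most 50 mm and 8.59 degrees, less where a joint would pass 70% of its speed; a pose out of reach is approached as far as the arm can. A call with a gripper value outside its range is refused whole. OPENING is the finger opening in cm, from 0 to 8.7, set as the call begins (- or left out, the last holds). The fingers move at their own pace and stop on an object; FORCE is the grip in N (left out, the last holds). Time passes only in rows, so rows that do not move let the fingers close, or fill a call up. It gives the time, the measured TCP pose, the force and the opening at its end, in the units of the state.
- ctrl.get_state(): the state, without advancing time (a new reading comes with each control period).
- ctrl.get_image(name): name is "scene" or "top" or "wrist"; returns the picture (384x512x3 uint8, blue, green, red); there is no depth.
- ctrl.camera_info(name): a dict with "camera_matrix" (3x3 intrinsics, pixels), "D" ([k1, k2, p1, p2, k3] as OpenCV has them; the pictures are not rectified), "xyz" and "orientation" of the camera in the world. Camera axes: x right, y down, z forward; pixel columns grow to the right and rows downward; lengths in m; the calibration is good to about 2 mm. A picture is of the moment at which its call begins: read the wrist's pose just before it. camera_info takes no time and is no camera call; for the wrist camera it gives the pose at the moment of the call.
- ctrl.close_job(): hands the job in, once; it reports no verdict.
The state is a dict: "time": time; "joint_positions": joint angles; "qd": joint speeds; "joint_torque": joint torques, N m; "position": TCP position; "tool_rot": TCP orientation; "ft_force": force on the tool from outside, world axes, zero at the start; "torque": the same for the moment, N m; "grip_width": opening from 0.0 (shut) to 1.0 (fully open).
Only numpy, scipy, OpenCV 4.12 (cv2) and the standard library are available. Lean on these libraries where they do the work, as an engineer would, in place of code of your own. Each camera call takes 0.05 s, during which the arm holds its last target.

## Task

Put the jar-roller drive into third: with the fingertips, push its gear lever along the gate to neutral if it is not there, across to the right-hand side, then fully forward (away from the robot) into the third slot, and leave it there. Do not let it dip back into the fourth slot, force it hard, or pull its black knob up, and leave the glassware and the funnel beside the machine where they stand.

Things in the scene. Friction and masses are not known exactly. Their poses are not given: they have to be found in the camera images.
- gearbox: The drive, fixed: grey box 200 (x) by 180 (y) by 90 mm high; origin at the centre of its underside. Its +x is forward (away from the robot, turned up to 0.45 rad), +y left. A bed with two rollers (75 mm high) extends on its left from y = 90 to 350 mm.
- gate_center (a point): Middle of the H-shaped slot, on the top face (z = 102 mm) of the steel gate plate, 102 by 104 mm, above the drive's origin; axes as the drive's. Two slots along x at y = +18 mm (left) and -18 mm (right) are joined by a crossbar along y at x = 0 (neutral). Play of the 10 mm lever stem: 2 mm each way in the crossbar, 1.5 mm in the slots. Corners at the crossbar are rounded, 5 mm.
- third_slot (a point): Forward end of the right-hand slot, on the plate's top face: where the stem stands in third (20 mm forward, 18 mm right of gate_center). Slot ends: first = left forward, second = left back, third = right forward, fourth = right back, marked beyond the ends with one to four black pips.
- lever_pivot (a point): The point on which the lever stem tilts, inside the box, 40 mm above the drive's origin.
- fore (a joint): Tilt of the lever along the drive's x, rad: 0 = neutral (crossbar), +0.32 = forward end of a slot, -0.32 = back end. Starts anywhere from -0.29 to 0.29. Stays where left; about 2.5 N at the knob moves it.
- across (a joint): Tilt of the lever along the drive's y, rad: -0.29 = left slots (the lever starts here), +0.29 = right slots. Changes sides only while the lever is in the crossbar; within about 0.05 rad of fore = 0 the rounded corners guide it in. Stays where left; about 2.5 N at the knob moves it.
- knob_lift (a joint): How far the knob is pulled up along the stem, m: 0 = down (as it starts), 0.012 = fully up. A spring holds it down with about 12 N. It is to stay down.
- knob_center (a point): Centre of the round black plastic lever knob, 36 mm in diameter, 44 mm tall, 125 mm from the pivot along the stem (its z): 165 mm above the bench when upright, about 11 mm lower at the slot ends. From neutral it moves about 40 mm each way in x, and 36 mm each side of the middle in y. Below it some 30 mm are free above the gate plate.
- beaker: Bystander: open glass beaker, 72 mm wide, 95 mm high, 0.14 kg; origin at the centre of its underside. Not to be disturbed.
- jar: Bystander: closed amber jar with a steel cap, 70 mm wide, 100 mm high, 0.35 kg; origin at the centre of its underside. Not to be disturbed.
- funnel: Bystander: yellow funnel standing mouth down, 90 mm wide, 115 mm high, 0.06 kg; origin at the centre of its underside. Not to be disturbed.

How it is judged:
On the way:
1. the lever has come across through neutral to the right-hand side (value of joint across above 0.2 rad and value of joint fore between -0.15 and 0.15 rad).
At the end, for the whole second after the job is handed in: The lever stands at rest fully forward in the third slot (fore above 0.28 of 0.32 rad, across above 0.24 rad), its knob down (within 3 mm), and the beaker, jar and funnel stand upright within 20 mm of where they were (value of joint across above 0.24 rad and value of joint fore above 0.28 rad and value of joint knob_lift below 0.003 m and velocity of joint fore between -0.05 and 0.05 rad/s and distance of each of beaker, jar, funnel from where it was at the start of the episode below 0.02 m and angle between each of beaker, jar, funnel's own z axis and vertical below 0.2 rad); the robot touches nothing.
It fails at once if the lever goes into the fourth slot (fore below -0.15 rad on the right) (value of joint across above 0.2 rad and value of joint fore below -0.15 rad).
It fails at once if the knob is pulled up more than 5 mm (value of joint knob_lift above 0.005 m).
It fails at once if the knob is forced with more than 45 N (contact force between anything else and knob_lift above 45 N).
It fails at once if the beaker, jar or funnel is moved more than 20 mm, lifted or tipped (distance of any of beaker, jar, funnel from where it was at the start of the episode above 0.02 m or angle between any of beaker, jar, funnel's own z axis and vertical above 0.2 rad).
It also fails if it takes over 54 s, if anything falls off the work surface, if the arm or the gripper's body presses on something with over 40 N, if the wrist force passes 120 N, or if a joint passes its speed limit or range.

## Working session

There is one attempt and no reset: what is moved stays moved. The work goes in short steps, Python scripts to look and compute and a shell command to move; the robot and the scene stay as the last step left them, time stands still between calls to the robot, and variables do not carry over. Pictures are saved under pics/ and viewed, and the job is handed in when it is done.

```bash
mkdir -p pics; python3 - <<'E'
from bench import ctrl
import cv2
s=ctrl.get_state(); print(s)
for n in("scene","top","wrist"):
    print(n,ctrl.camera_info(n))
    cv2.imwrite(f"pics/{n}0.png",ctrl.get_image(n))
print(ctrl.nose_length)
E
```

```text
{'time': 0.0, 'joint_positions': array([-1.31690363,  0.32185037, -0.07009769,  1.45167553,  0.02257696,
        1.37077377, -0.05689411]), 'qd': array([-0.00037169,  0.0007427 , -0.00193861, -0.00138411, -0.00025964,
        0.00128663, -0.00076362]), 'joint_torque': array([-3.86726852e-04, -4.91293430e+01, -4.03958643e-01, -3.12529457e+01,
       -6.37920317e-02,  4.42351517e-02,  1.97982804e-04]), 'position': array([0.15428533, 0.63089722, 0.24044352]), 'tool_rot': array([ 2.47018004e+00,  1.93907717e+00, -2.30176416e-03]), 'ft_force': array([-0.21292322, -0.43256093,  0.34754393]), 'torque': array([-0.00205077, -0.0583364 , -0.03036703]), 'grip_width': 0.9973945597667822}
scene {'camera_matrix': array([[347.56942951,   0.        , 254.72122997],
       [  0.        , 347.56942951, 194.49223815],
       [  0.        ,   0.        ,   1.        ]]), 'D': array([-0.10651648,  0.        ,  0.        ,  0.        ,  0.        ]), 'xyz': array([1.18538634, 0.22978927, 0.52752184]), 'orientation': array([-1.29946383, -1.95673016,  1.12848074])}
top {'camera_matrix': array([[457.81840501,   0.        , 255.08608542],
       [  0.        , 457.81840501, 189.6148358 ],
       [  0.        ,   0.        ,   1.        ]]), 'D': array([-0.08032567,  0.        ,  0.        ,  0.        ,  0.        ]), 'xyz': array([ 0.40515294, -0.03515682,  1.09004056]), 'orientation': array([-2.00258305,  2.21782438, -0.23608066])}
wrist {'camera_matrix': array([[269.99491599,   0.        , 251.96391876],
       [  0.        , 269.99491599, 192.57197911],
       [  0.        ,   0.        ,   1.        ]]), 'D': array([-0.05608988,  0.        ,  0.        ,  0.        ,  0.        ]), 'xyz': array([0.07540912, 0.65097586, 0.38323525]), 'orientation': array([2.27482095, 1.78664381, 0.26889336])}
0.019
```

View pics/scene0.png

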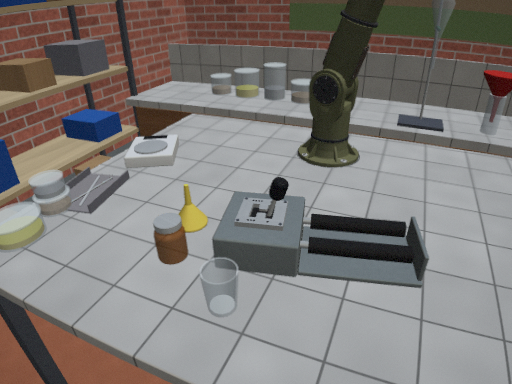

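View pics/top0.png

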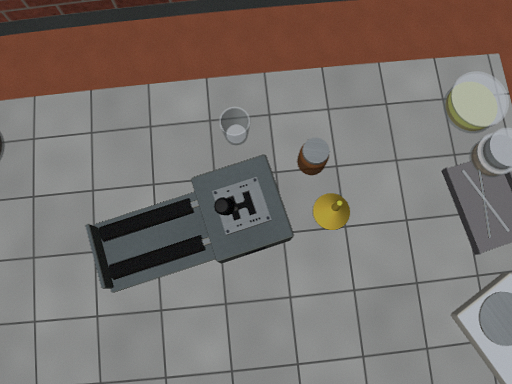

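View pics/wrist0.png

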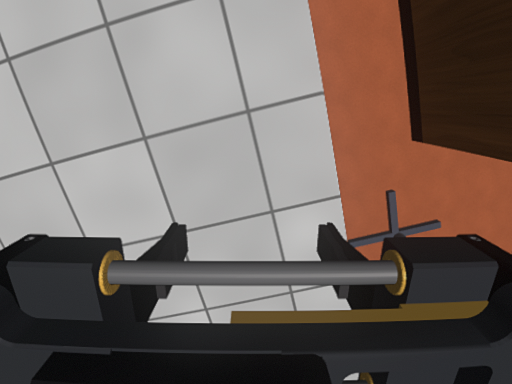

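The scene view shows the drive at about (262,228), with its knob at (279,188) and funnel, jar and beaker at (190,212), (171,240) and (220,288). In the top view the gate plate is at about (241,206), the knob at (225,206), and the beaker (235,125), jar (314,155) and funnel (332,210) lie to the front and right. I'll zoom in on both next.

```bash
python3 - <<'E'
import cv2,numpy as np
a=cv2.imread("pics/top0.png")[145:270,180:300]
b=cv2.imread("pics/scene0.png")[165:275,210:320]
cv2.imwrite("pics/z_top0.png",cv2.resize(a,None,fx=4.8,fy=4.8,interpolation=cv2.INTER_CUBIC))
cv2.imwrite("pics/z_scene0.png",cv2.resize(b,None,fx=5,fy=5,interpolation=cv2.INTER_CUBIC))
E
```

```text
(no output)
```

View pics/z_top0.png

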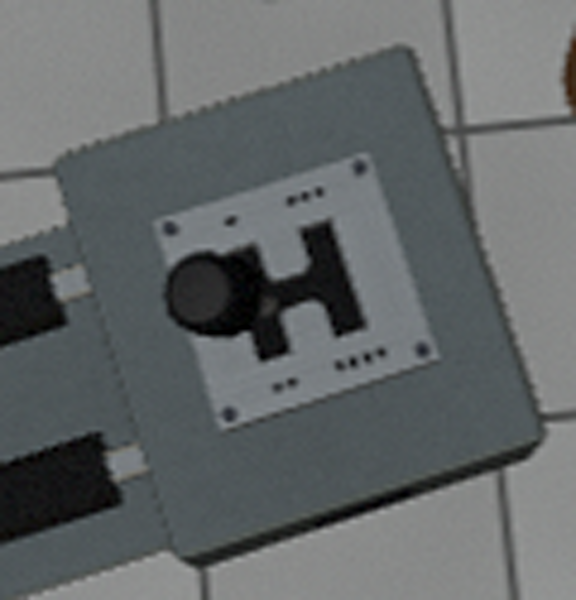

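View pics/z_scene0.png

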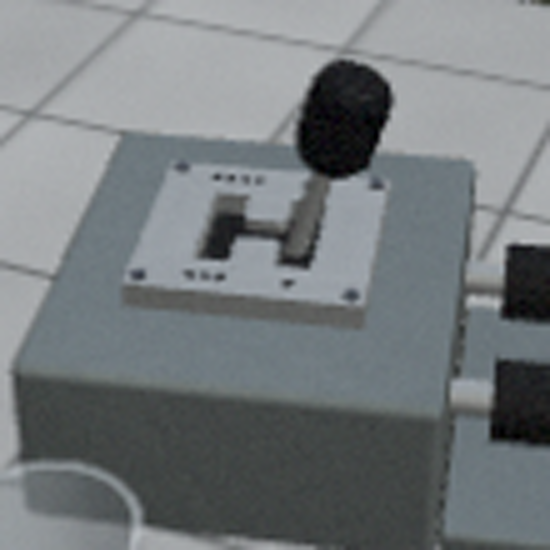

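```bash
cat > h.py <<'E'
import numpy as np,cv2
from scipy.spatial.transform import Rotation as R
from bench import ctrl
def ray(n,uv,ci=None):
    ci=ci or ctrl.camera_info(n)
    p=cv2.undistortPoints(np.array([[uv]],float),ci["camera_matrix"],ci["D"])[0,0]
    d=R.from_rotvec(ci["orientation"]).apply([p[0],p[1],1]); return np.array(ci["xyz"]),d/np.linalg.norm(d)
def onz(n,uv,z,ci=None):
    o,d=ray(n,uv,ci); return o+d*(z-o[2])/d[2]
def tri(r1,r2):
    A=[];b=[]
    for o,d in(r1,r2):
        P=np.eye(3)-np.outer(d,d);A.append(P);b.append(P@o)
    x=np.linalg.lstsq(np.vstack(A),np.hstack(b),rcond=None)[0]
    return x,[np.linalg.norm(P@x-q) for P,q in zip(A,b)]
def proj(n,X,ci=None):
    ci=ci or ctrl.camera_info(n)
    Rm=R.from_rotvec(ci["orientation"]).inv()
    p=Rm.apply(np.atleast_2d(X)-ci["xyz"])
    return cv2.projectPoints(p,np.zeros(3),np.zeros(3),ci["camera_matrix"],ci["D"])[0][:,0]
E
python3 - <<'E'
from h import *
np.set_printoptions(precision=4,suppress=True)
T=np.array([(170,229),(360,168),(423,349),(229,414)])/4.8+[180,145]
S=np.array([(350,295),(138,274),(183,167),(376,184)])/5+[210,165]
for t,s in zip(T,S):
    print(tri(ray("top",t),ray("scene",s)), onz("top",t,.102), onz("scene",s,.102))
X=np.array([onz("top",t,.102) for t in T]);Y=np.array([onz("scene",t,.102) for t in S])
print("centre",X.mean(0),Y.mean(0))
for Q in(X,Y):
    f=Q[0]+Q[1]-Q[2]-Q[3]; l=Q[0]+Q[3]-Q[1]-Q[2]
    print(np.arctan2(f[1],f[0]),np.arctan2(-l[0],l[1]),np.linalg.norm(f)/2,np.linalg.norm(l)/2)
print("knob",tri(ray("top",np.array((213,293))/4.8+[180,145]),ray("scene",np.array((343,119))/5+[210,165])))
for n,uv in dict(beaker=(236,135),jar=(311,165),funnel=(332,212)).items(): print(n,onz("top",uv,0.0))
print(R.from_rotvec(ctrl.get_state()["tool_rot"]).as_matrix())
E
```

```text
(array([0.6206, 0.0335, 0.0997]), [np.float64(0.0009660804226220213), np.float64(0.0009660804226223478)]) [0.6204 0.0324 0.102 ] [0.6233 0.0355 0.102 ]
(array([ 0.6402, -0.0564,  0.0998]), [np.float64(0.001174316610118444), np.float64(0.0011743166101184659)]) [ 0.6402 -0.0574  0.102 ] [ 0.6427 -0.0538  0.102 ]
(array([ 0.5528, -0.0757,  0.0999]), [np.float64(0.001796991531331345), np.float64(0.0017969915313314152)]) [ 0.5532 -0.0773  0.102 ] [ 0.5555 -0.0724  0.102 ]
(array([0.5326, 0.0143, 0.0993]), [np.float64(0.0011753408438676405), np.float64(0.0011753408438669218)]) [0.5326 0.0131 0.102 ] [0.5363 0.0168 0.102 ]
centre [ 0.5866 -0.0223  0.102 ] [ 0.5894 -0.0185  0.102 ]
0.22094621207492776 0.22034211690615188 0.0895638898221973 0.09230846010412805
0.2113305243392944 0.21303692647627645 0.08906507990610413 0.09126268342277752
knob (array([0.5778, 0.0135, 0.1581]), [np.float64(0.0011091983217735393), np.float64(0.0011091983217730395)])
beaker [ 0.7846 -0.0241  0.    ]
jar [ 0.6882 -0.201   0.    ]
funnel [ 0.5665 -0.2367  0.    ]
[[ 0.2375  0.9714 -0.0003]
 [ 0.9714 -0.2375 -0.0014]
 [-0.0014  0.0001 -1.    ]]
```

Both views agree on the following:
- **Gate centre:** about (0.588, -0.0205), with screws measured at z≈0.100 (expected 0.102).
- **Yaw:** about 0.217 rad.
- **Knob:** about (0.578, 0.0135, 0.158), which is (-3, +35) mm in drive axes. The lever is on the left, practically at neutral.

I'll close the fingers and turn the tool so that tool x is drive +y and tool y is drive +x.

```bash
python3 -m crank '{"dp": [[0,0,0],[0,0,0],[0,0,0],[0,0,0],[0,0,0],[0,0,0],[0,0,0],[0,0,0]], "delta_rot": [[0,0,-0.057],[0,0,-0.057],[0,0,-0.057],[0,0,-0.057],[0,0,-0.057],[0,0,-0.057],[0,0,-0.057],[0,0,-0.057]]}' 0 10
python3 -m crank '{"dp": [[-2,1,0],[-2.7,1.2,0],[-2.7,1.2,0],[-2.7,1.2,0],[-2.7,1.2,0],[-2.7,1.2,0],[-2.7,1.2,0],[-2.7,1.2,0]], "delta_rot": [[0,0,0],[0,0,0],[0,0,0],[0,0,0],[0,0,0],[0,0,0],[0,0,0],[0,0,0]]}'
python3 -m crank '{"dp": [[-2.7,1.2,0],[-2.7,1.2,0],[-2.7,1.2,0],[-2.7,1.2,0],[-2.7,1.2,0],[-2.7,1.2,0],[-2.7,1.2,0],[-2.7,1.2,0]], "delta_rot": [[0,0,0],[0,0,0],[0,0,0],[0,0,0],[0,0,0],[0,0,0],[0,0,0],[0,0,0]]}'
cat > b.py <<'E'
from h import *
np.set_printoptions(precision=4,suppress=True)
C=np.array([.588,-.0205,0]);Rb=R.from_euler("z",.217)
def rep():
    s=ctrl.get_state(); M=R.from_rotvec(s["tool_rot"])
    print("t",round(s["time"],2),"box mm",Rb.inv().apply(s["position"]-C)*1e3,"Fbox",Rb.inv().apply(s["ft_force"]),"grip",round(s["grip_width"],3))
    print("toolx,z in box",(Rb.inv()*M).as_matrix()[:,0],(Rb.inv()*M).as_matrix()[:,2],"q",s["joint_positions"])
if __name__=="__main__": rep()
E
python3 b.py
```

```text
time: 0.95
position: [0.1544, 0.6312, 0.2411]
tool_rot: [1.966, 2.45, -0.001]
ft_force: [-0.8, -0.1, -0.5]
grip_width: 0.357
time: 1.75
position: [0.2916, 0.4462, 0.2413]
tool_rot: [-1.969, -2.448, 0.0]
ft_force: [0.8, -0.1, -0.0]
grip_width: 0.005
time: 2.55
position: [0.4316, 0.2559, 0.2414]
tool_rot: [-1.969, -2.448, 0.0]
ft_force: [0.7, 0.2, -0.9]
grip_width: 0.008
t 2.55 box mm [-93.2339 303.6027 241.4066] Fbox [ 0.7478  0.0006 -0.882 ] grip 0.008
toolx,z in box [0.0008 1.     0.0001] [-0.0002  0.0001 -1.    ] q [-0.7952  0.0012  0.208   1.8181 -0.0004  1.3224  1.1999]
```

```bash
python3 -m crank '{"dp": [[-2.8,1.3,0],[-2.8,1.3,0],[-2.8,1.3,0],[-2.8,1.3,0],[-2.8,1.3,0],[-2.8,1.3,0],[-2.5,1.2,0],[-0.5,0,0]], "delta_rot": [[0,0,0],[0,0,0],[0,0,0],[0,0,0],[0,0,0],[0,0,0],[0,0,0],[0,0,0]]}'
python3 - <<'E'
from b import *
rep()
ci=ctrl.camera_info("wrist"); cv2.imwrite("pics/w1.png",ctrl.get_image("wrist")); cv2.imwrite("pics/t1.png",ctrl.get_image("top"));cv2.imwrite("pics/s1.png",ctrl.get_image("scene"))
import json
print(proj("wrist",C+Rb.apply([[0,0,.102],[-.0026,.0354,.158],[.02,-.018,.102]]),ci))
E
```

```text
time: 3.35
position: [0.563, 0.079, 0.2412]
tool_rot: [1.974, 2.441, -0.002]
ft_force: [0.1, 0.5, 0.5]
grip_width: 0.001
t 3.35 box mm [ -2.9933 102.531  241.2413] Fbox [0.2365 0.4914 0.4732] grip 0.001
toolx,z in box [ 0.0061  1.     -0.0024] [ 0.0001 -0.0024 -1.    ] q [-0.5601  0.1493  0.415   1.6741 -0.0594  1.3309  1.6467]
[[158.4765 190.2948]
 [176.5263 205.3449]
 [144.6393 207.4284]]
```

View pics/w1.png

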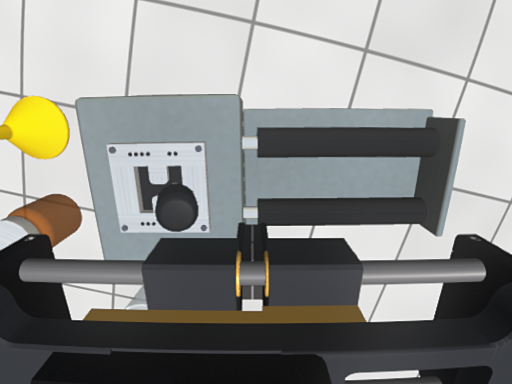

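View pics/s1.png

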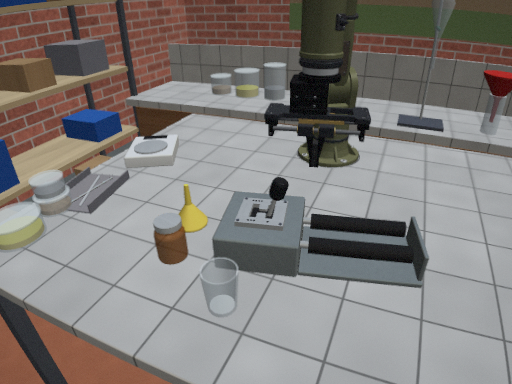

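The wrist view agrees with the plan. The knob is at (177,207), predicted (176,205). The plate centre is at (159,189), predicted (158,190). The fingertips hang well to the left of the knob. I'll descend beside it.

```bash
python3 -m crank '{"dp": [[0,0,0.6],[0,0,1.1],[0,0,1.2],[0,0,1.2],[0,0,1.2],[0,0,1.2],[0,0,0.8],[0,0,0.4]], "delta_rot": [[0,0,0],[0,0,0],[0,0,0],[0,0,0],[0,0,0],[0,0,0],[0,0,0],[0,0,0]]}'
python3 b.py
python3 -m crank '{"dp": [[-0.4,0,0],[-0.6,0,0],[-0.6,0,0],[-0.6,0,0],[-0.6,0,0],[-0.6,0,0],[-0.6,0,0],[-0.6,0,0]], "delta_rot": [[0,0,0],[0,0,0],[0,0,0],[0,0,0],[0,0,0],[0,0,0],[0,0,0],[0,0,0]]}'
python3 - <<'E'
from b import *
rep()
a=ctrl.get_image("scene")[150:290,200:340]; w=ctrl.get_image("wrist")
cv2.imwrite("pics/sw2.png",np.hstack([cv2.resize(a,(384,384),interpolation=cv2.INTER_CUBIC),w[:,100:500]]))
E
```

```text
time: 4.3
position: [0.5611, 0.0829, 0.1633]
tool_rot: [-1.968, -2.447, 0.002]
ft_force: [0.3, -0.2, 0.7]
grip_width: 0.006
t 4.3 box mm [ -4.0425 106.7342 163.3285] Fbox [ 0.2063 -0.2828  0.7169] grip 0.006
toolx,z in box [ 0.0009  1.     -0.0001] [-0.0014 -0.0001 -1.    ] q [-0.5533  0.2043  0.4068  1.7749 -0.0866  1.1815  1.6659]
time: 5.1
position: [0.5717, 0.0394, 0.1653]
tool_rot: [-1.967, -2.448, -0.004]
ft_force: [-1.3, 3.8, 4.6]
grip_width: 0.006
t 5.1 box mm [ -3.0408  62.0006 165.2729] Fbox [-0.4438  3.9903  4.6272] grip 0.006
toolx,z in box [-0.0001  1.      0.0026] [ 0.0011  0.0026 -1.    ] q [-0.4958  0.2154  0.4355  1.7611 -0.1004  1.1856  1.7565]
```

View pics/sw2.png

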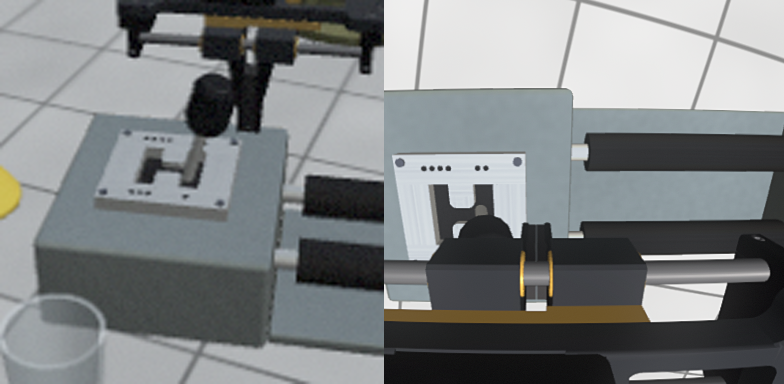

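The finger is against the knob's left side, with about 4 N sideways and the tool pressing the knob down rather than lifting it. I'll keep pushing to the right.

```bash
python3 -m crank '{"dp": [[-0.5,0,0],[-0.5,0,0],[-0.5,0,0],[-0.5,0,0],[-0.5,0,0],[-0.5,0,0],[-0.5,0,0],[-0.5,0,0]], "delta_rot": [[0,0,0],[0,0,0],[0,0,0],[0,0,0],[0,0,0],[0,0,0],[0,0,0],[0,0,0]]}'
python3 - <<'E'
from b import *
rep()
a=ctrl.get_image("scene")[150:290,200:340]; w=ctrl.get_image("top")[145:270,180:305]
cv2.imwrite("pics/sw3.png",np.hstack([cv2.resize(a,(390,390),interpolation=cv2.INTER_CUBIC),cv2.resize(w,(390,390),interpolation=cv2.INTER_CUBIC)]))
E
```

```text
time: 6.0
position: [0.58, -0.0017, 0.1644]
tool_rot: [1.969, 2.448, -0.001]
ft_force: [-0.3, 2.5, 3.2]
grip_width: 0.004
t 6.0 box mm [ -3.7796  20.0539 164.4105] Fbox [0.2306 2.5587 3.2469] grip 0.004
toolx,z in box [ 0.001   1.     -0.0003] [-0.0003 -0.0003 -1.    ] q [-0.4431  0.2341  0.4609  1.7451 -0.1111  1.1885  1.8353]
```

View pics/sw3.png

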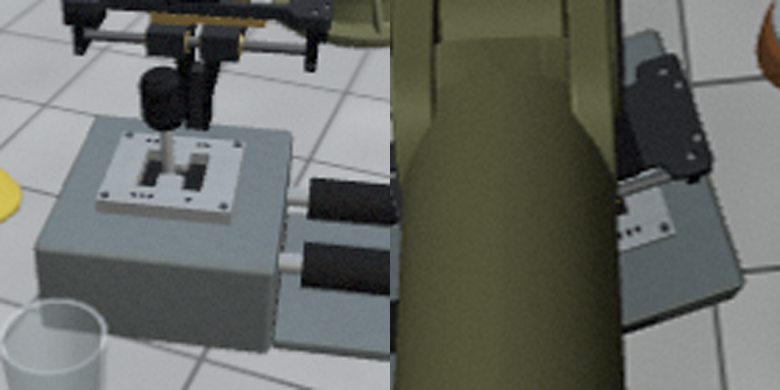

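The lever is crossing neatly along the crossbar and is now about at mid-gate. I'll continue slowly to the right-hand stop, watching the force.

```bash
python3 -m crank '{"dp": [[-0.3,0,0],[-0.3,0,0],[-0.3,0,0],[-0.3,0,0],[-0.3,0,0],[-0.2,0,0],[-0.2,0,0],[0,0,0]], "delta_rot": [[0,0,0],[0,0,0],[0,0,0],[0,0,0],[0,0,0],[0,0,0],[0,0,0],[0,0,0]]}'
python3 - <<'E'
from b import *
rep()
a=ctrl.get_image("scene")[150:290,200:340]; w=ctrl.get_image("wrist")
cv2.imwrite("pics/sw4.png",np.hstack([cv2.resize(a,(384,384),interpolation=cv2.INTER_CUBIC),w[:,100:500]]))
E
```

```text
time: 6.9
position: [0.584, -0.02, 0.1643]
tool_rot: [-1.969, -2.448, 0.001]
ft_force: [0.3, 2.6, -0.3]
grip_width: 0.006
t 6.9 box mm [ -3.8276   1.3309 164.2993] Fbox [ 0.8512  2.4747 -0.2686] grip 0.006
toolx,z in box [ 0.0013  1.     -0.0002] [-0.0003 -0.0002 -1.    ] q [-0.418   0.2447  0.4715  1.7348 -0.1185  1.1906  1.8721]
```

View pics/sw4.png

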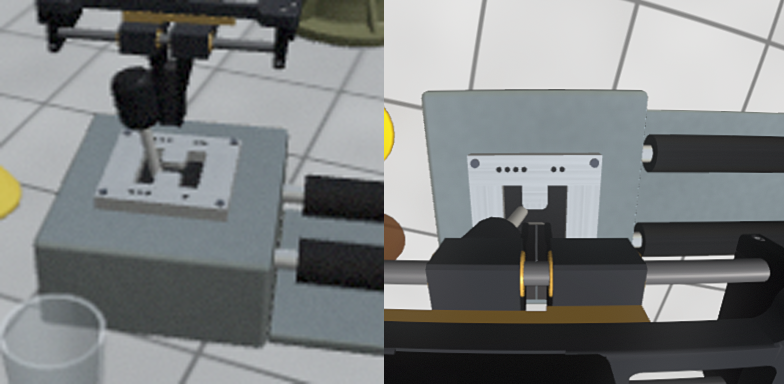

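```bash
python3 -m crank '{"dp": [[-0.1,0,0],[-0.1,0,0],[-0.1,0,0],[-0.1,0,0],[0,0,0],[0,0,0],[0,0,0],[0,0,0]], "delta_rot": [[0,0,0],[0,0,0],[0,0,0],[0,0,0],[0,0,0],[0,0,0],[0,0,0],[0,0,0]]}'
python3 b.py
```

```text
time: 7.8
position: [0.5848, -0.0235, 0.1645]
tool_rot: [-1.969, -2.448, 0.0]
ft_force: [0.0, 2.0, -1.5]
grip_width: 0.003
t 7.8 box mm [ -3.7508  -2.2734 164.4943] Fbox [ 0.4462  1.9715 -1.5126] grip 0.003
toolx,z in box [0.0008 1.     0.    ] [-0.0002  0.     -1.    ] q [-0.4129  0.2468  0.4734  1.7323 -0.1202  1.1914  1.8798]
```

```bash
python3 -m crank '{"dp": [[-0.1,0,0],[-0.1,0,0],[-0.1,0,0],[0,0,0],[0,0,0],[0,0,0],[0,0,0],[0,0,0]], "delta_rot": [[0,0,0],[0,0,0],[0,0,0],[0,0,0],[0,0,0],[0,0,0],[0,0,0],[0,0,0]]}'
python3 - <<'E'
from b import *
rep()
a=ctrl.get_image("scene")[150:290,200:340]; w=ctrl.get_image("wrist")
cv2.imwrite("pics/sw5.png",np.hstack([cv2.resize(a,(384,384),interpolation=cv2.INTER_CUBIC),w[:,100:500]]))
E
```

```text
time: 8.6
position: [0.5856, -0.0265, 0.1646]
tool_rot: [1.969, 2.448, -0.0]
ft_force: [0.2, 2.0, -1.4]
grip_width: 0.003
t 8.6 box mm [ -3.6742  -5.3817 164.6029] Fbox [ 0.5749  1.8878 -1.411 ] grip 0.003
toolx,z in box [ 0.0009  1.     -0.0001] [ 0.0001 -0.0001 -1.    ] q [-0.4088  0.2485  0.4752  1.7304 -0.1213  1.1917  1.8858]
```

View pics/sw5.png

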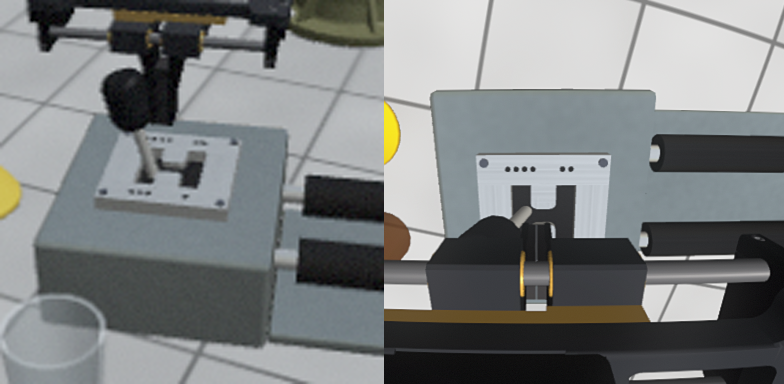

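```bash
python3 -m crank '{"dp": [[-0.1,0,0],[-0.1,0,0],[-0.1,0,0],[0,0,0],[0,0,0],[0,0,0],[0,0,0],[0,0,0]], "delta_rot": [[0,0,0],[0,0,0],[0,0,0],[0,0,0],[0,0,0],[0,0,0],[0,0,0],[0,0,0]]}'
python3 b.py
python3 -m crank '{"dp": [[-0.1,0,0],[-0.1,0,0],[0,0,0],[0,0,0],[0,0,0],[0,0,0],[0,0,0],[0,0,0]], "delta_rot": [[0,0,0],[0,0,0],[0,0,0],[0,0,0],[0,0,0],[0,0,0],[0,0,0],[0,0,0]]}'
python3 b.py
```

```text
time: 9.5
position: [0.5861, -0.0286, 0.1644]
tool_rot: [-1.968, -2.448, -0.001]
ft_force: [-0.8, 5.1, -2.6]
grip_width: 0.0
t 9.5 box mm [ -3.6497  -7.5293 164.3986] Fbox [ 0.3395  5.125  -2.6187] grip 0.0
toolx,z in box [0.0002 1.     0.0009] [-0.0002  0.0009 -1.    ] q [-0.405   0.2505  0.4761  1.7287 -0.1234  1.1924  1.8917]
time: 10.3
position: [0.5863, -0.0293, 0.1643]
tool_rot: [-1.966, -2.448, -0.002]
ft_force: [-1.6, 6.2, -1.2]
grip_width: 0.005
t 10.3 box mm [ -3.5944  -8.1823 164.2969] Fbox [-0.2664  6.3877 -1.2001] grip 0.005
toolx,z in box [-0.0007  1.      0.0026] [-0.0006  0.0026 -1.    ] q [-0.4028  0.2517  0.4762  1.7276 -0.1257  1.1933  1.8957]
```

The sideways force has risen to 6 N and the tool has stopped, so the lever is at the right-hand stop. I'll back off left, go round behind the knob, and look.

```bash
python3 -m crank '{"dp": [[0.5,0,0],[1,0,0],[1,0,0],[0,-1.2,0],[0,-1.2,0],[0,-1.2,0],[0,-1.4,0],[0,0,0]], "delta_rot": [[0,0,0],[0,0,0],[0,0,0],[0,0,0],[0,0,0],[0,0,0],[0,0,0],[0,0,0]]}'
python3 - <<'E'
from b import *
rep()
ci=ctrl.camera_info("wrist")
a=ctrl.get_image("scene")[150:290,200:340]; w=ctrl.get_image("wrist")
cv2.imwrite("pics/sw6.png",np.hstack([cv2.resize(a,(384,384),interpolation=cv2.INTER_CUBIC),w[:,100:500]]))
print(proj("wrist",C+Rb.apply([[0,-.036,.16],[0,0,.102]]),ci)-[100,0]+[384,0],(proj("scene",C+Rb.apply([[0,-.036,.16],[0.0,0,.102]]))-[200,150])*384/140)
E
```

```text
time: 11.1
position: [0.5305, -0.019, 0.1647]
tool_rot: [-1.971, -2.446, -0.0]
ft_force: [0.0, 0.3, 0.2]
grip_width: 0.003
t 11.1 box mm [-55.8637  13.8807 164.6887] Fbox [0.105  0.2656 0.2357] grip 0.003
toolx,z in box [0.0027 1.     0.0007] [-0.0004  0.0007 -1.    ] q [-0.4506  0.1236  0.4709  1.8615 -0.0614  1.1711  1.8263]
[[462.505  320.6144]
 [519.7811 272.2964]] [[123.7065  98.7188]
 [169.3267 164.4265]]
```

View pics/sw6.png

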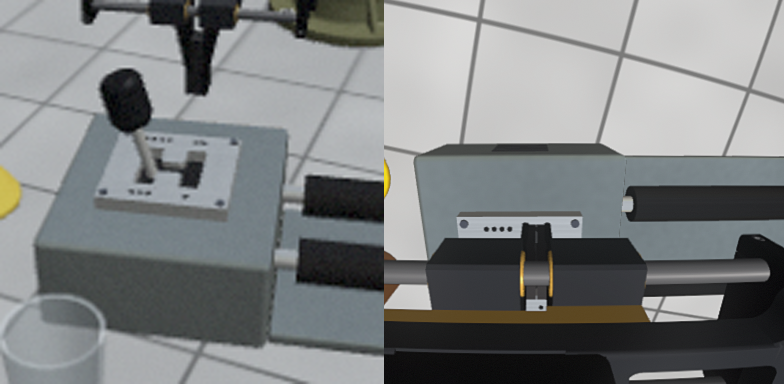

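The lever stands in the right-hand end of the crossbar: knob at (126,100), predicted (124,99) for fully right. The fingers are clear behind it. I'll shift right to get behind the knob, then push forward.

```bash
python3 -m crank '{"dp": [[-0.8,0,0],[-0.8,0,0],[-0.8,0,0],[-0.8,0,0],[-0.8,0,0],[-0.7,0,0],[-0.3,0,0],[0,0,0]], "delta_rot": [[0,0,0],[0,0,0],[0,0,0],[0,0,0],[0,0,0],[0,0,0],[0,0,0],[0,0,0]]}'
python3 b.py
python3 -m crank '{"dp": [[0,0.4,0],[0,0.5,0],[0,0.5,0],[0,0.5,0],[0,0.5,0],[0,0.5,0],[0,0.5,0],[0,0.2,0]], "delta_rot": [[0,0,0],[0,0,0],[0,0,0],[0,0,0],[0,0,0],[0,0,0],[0,0,0],[0,0,0]]}'
python3 - <<'E'
from b import *
rep()
a=ctrl.get_image("scene")[150:290,200:340]; w=ctrl.get_image("wrist")
cv2.imwrite("pics/sw7.png",np.hstack([cv2.resize(a,(384,384),interpolation=cv2.INTER_CUBIC),w[:,100:500]]))
E
```

```text
time: 12.0
position: [0.5432, -0.067, 0.1645]
tool_rot: [1.97, 2.447, -0.0]
ft_force: [-0.6, 0.2, 0.5]
grip_width: 0.008
t 12.0 box mm [-53.7584 -35.8124 164.5374] Fbox [-0.5675  0.3242  0.4531] grip 0.008
toolx,z in box [ 0.0017  1.     -0.0001] [-0.     -0.0001 -1.    ] q [-0.3862  0.1632  0.5079  1.8248 -0.0856  1.1753  1.9351]
time: 12.8
position: [0.5785, -0.0587, 0.1645]
tool_rot: [-1.969, -2.448, 0.001]
ft_force: [-3.3, -0.5, 1.7]
grip_width: 0.005
t 12.8 box mm [-17.4621 -35.2517 164.4608] Fbox [-3.3388  0.249   1.7196] grip 0.005
toolx,z in box [0.0008 1.     0.    ] [-0.0006  0.     -1.    ] q [-0.3782  0.2411  0.5013  1.7422 -0.1237  1.1903  1.9441]
```

View pics/sw7.png

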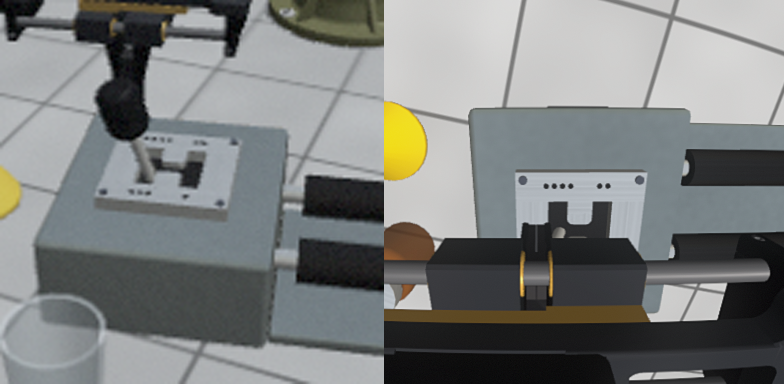

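The lever is moving forward in the right-hand slot at about 3 N. I'll continue to the forward stop.

```bash
python3 -m crank '{"dp": [[0,0.3,0],[0,0.3,0],[0,0.3,0],[0,0.3,0],[0,0.3,0],[0,0.2,0],[0,0.1,0],[0,0,0]], "delta_rot": [[0,0,0],[0,0,0],[0,0,0],[0,0,0],[0,0,0],[0,0,0],[0,0,0],[0,0,0]]}'
python3 b.py
python3 -m crank '{"dp": [[0,0.1,0],[0,0.1,0],[0,0.1,0],[0,0.1,0],[0,0,0],[0,0,0],[0,0,0],[0,0,0]], "delta_rot": [[0,0,0],[0,0,0],[0,0,0],[0,0,0],[0,0,0],[0,0,0],[0,0,0],[0,0,0]]}'
python3 - <<'E'
from b import *
rep()
a=ctrl.get_image("scene")[150:290,200:340]; w=ctrl.get_image("wrist")
cv2.imwrite("pics/sw8.png",np.hstack([cv2.resize(a,(384,384),interpolation=cv2.INTER_CUBIC),w[:,100:500]]))
E
```

```text
time: 13.7
position: [0.5959, -0.0546, 0.1642]
tool_rot: [-1.968, -2.448, 0.0]
ft_force: [-2.9, -1.0, -0.8]
grip_width: 0.008
t 13.7 box mm [  0.332  -35.0357 164.2416] Fbox [-3.0405 -0.3738 -0.7844] grip 0.008
toolx,z in box [0.0006 1.     0.0002] [-0.0004  0.0002 -1.    ] q [-0.3728  0.2784  0.4975  1.7006 -0.1414  1.1987  1.9473]
time: 14.5
position: [0.5999, -0.0539, 0.1646]
tool_rot: [1.969, 2.448, 0.0]
ft_force: [-3.4, 0.2, -1.7]
grip_width: 0.008
t 14.5 box mm [  4.3998 -35.1815 164.6169] Fbox [-3.3095  0.9047 -1.6725] grip 0.008
toolx,z in box [0.0007 1.     0.0001] [ 0.0002  0.0001 -1.    ] q [-0.3714  0.2862  0.4967  1.6908 -0.145   1.2009  1.9479]
```

View pics/sw8.png

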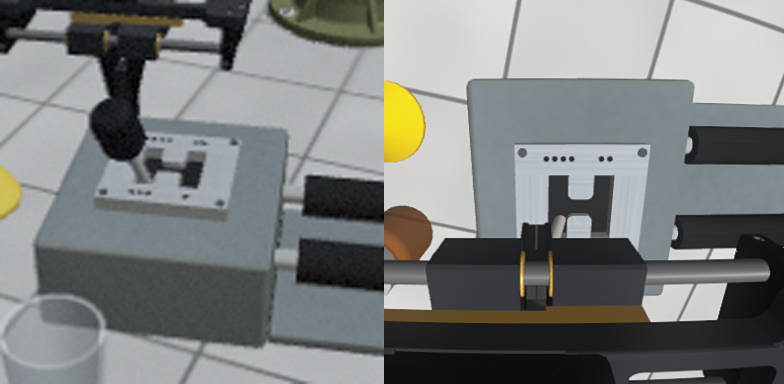

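```bash
python3 -m crank '{"dp": [[0,0.1,0],[0,0.1,0],[0,0.1,0],[0,0.1,0],[0,0,0],[0,0,0],[0,0,0],[0,0,0]], "delta_rot": [[0,0,0],[0,0,0],[0,0,0],[0,0,0],[0,0,0],[0,0,0],[0,0,0],[0,0,0]]}'
python3 b.py
python3 -m crank '{"dp": [[0,0.1,0],[0,0.1,0],[0,0.1,0],[0,0,0],[0,0,0],[0,0,0],[0,0,0],[0,0,0]], "delta_rot": [[0,0,0],[0,0,0],[0,0,0],[0,0,0],[0,0,0],[0,0,0],[0,0,0],[0,0,0]]}'
python3 b.py
```

```text
time: 15.4
position: [0.6037, -0.0531, 0.1646]
tool_rot: [-1.969, -2.448, -0.0]
ft_force: [-2.9, -0.0, -1.8]
grip_width: 0.007
t 15.4 box mm [  8.3215 -35.2274 164.5634] Fbox [-2.8785  0.5961 -1.7583] grip 0.007
toolx,z in box [0.0008 1.     0.0001] [ 0.0001  0.0001 -1.    ] q [-0.37    0.2946  0.4959  1.6813 -0.1487  1.2032  1.9484]
time: 16.2
position: [0.6056, -0.0528, 0.1642]
tool_rot: [-1.968, -2.446, 0.003]
ft_force: [-5.5, 0.2, -0.5]
grip_width: 0.002
t 16.2 box mm [ 10.2326 -35.3177 164.1678] Fbox [-5.3777  1.3606 -0.462 ] grip 0.002
toolx,z in box [0.001  1.     0.0004] [-0.0026  0.0004 -1.    ] q [-0.3688  0.301   0.4954  1.6746 -0.1509  1.2068  1.9489]
```

The force is rising, so this looks like the forward stop. I'll confirm with one more small push.

```bash
python3 -m crank '{"dp": [[0,0.1,0],[0,0.1,0],[0,0.1,0],[0,0,0],[0,0,0],[0,0,0],[0,0,0],[0,0,0]], "delta_rot": [[0,0,0],[0,0,0],[0,0,0],[0,0,0],[0,0,0],[0,0,0],[0,0,0],[0,0,0]]}'
python3 b.py
python3 -m crank '{"dp": [[0,-0.4,0],[0,-1,0],[0,-1.5,0],[0,-1.5,0],[0,-1.5,0],[0,-1,0],[0,0,-2],[0,0,-3]], "delta_rot": [[0,0,0],[0,0,0],[0,0,0],[0,0,0],[0,0,0],[0,0,0],[0,0,0],[0,0,0]]}'
python3 - <<'E'
from b import *
rep()
w=ctrl.get_image("scene");cv2.imwrite("pics/s9full.png",w);a=w[150:290,200:340]
cv2.imwrite("pics/s9.png",cv2.resize(a,None,fx=4,fy=4,interpolation=cv2.INTER_CUBIC))
from math import sin,cos
import itertools
for f in(.24,.28,.32):
    d=np.array([np.tan(f),-np.tan(.29),1]);d/=np.linalg.norm(d)
    print(f,(proj("scene",C+Rb.apply(np.array([0,0,.04])+d*.125)) -[200,150])*4,(proj("scene",C+Rb.apply(np.array([0,0,.04])+d*.147)) -[200,150])*4)
E
```

```text
time: 17.0
position: [0.6073, -0.0524, 0.1638]
tool_rot: [-1.967, -2.444, 0.006]
ft_force: [-9.9, 0.3, 0.2]
grip_width: 0.007
t 17.0 box mm [ 11.9709 -35.3345 163.8131] Fbox [-9.5695  2.4632  0.1961] grip 0.007
toolx,z in box [0.0013 1.     0.0009] [-0.0055  0.0009 -1.    ] q [-0.3676  0.3072  0.495   1.6682 -0.1532  1.2106  1.9492]
time: 17.8
position: [0.5415, -0.0668, 0.2143]
tool_rot: [-1.969, -2.447, 0.0]
ft_force: [0.6, 0.6, 0.8]
grip_width: 0.004
t 17.8 box mm [-55.3333 -35.1673 214.3179] Fbox [0.6952 0.417  0.7625] grip 0.004
toolx,z in box [0.0012 1.     0.0002] [-0.0005  0.0002 -1.    ] q [-0.398   0.1173  0.5116  1.767  -0.06    1.2733  1.9149]
0.24 [[171.1982 176.1576]] [[156.0033 145.7701]]
0.28 [[169.9488 182.602 ]] [[154.4177 153.3282]]
0.32 [[168.8153 189.3615]] [[152.9706 161.2828]]
```

View pics/s9.png

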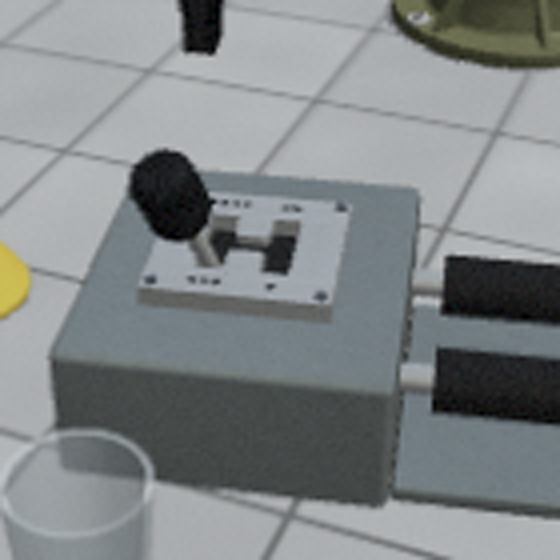

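View pics/s9full.png

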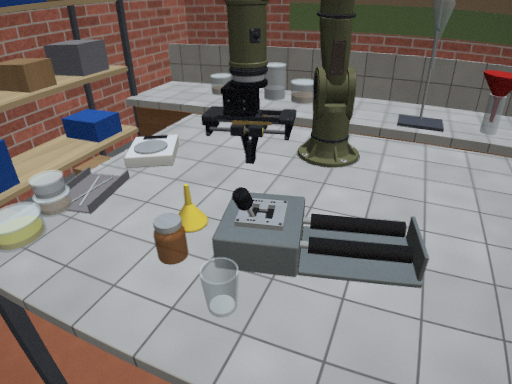

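The lever stands forward in the right-hand slot. The knob is at about (171,195) in the zoom, predicted (169,189) for fore = 0.32. Bystanders look undisturbed and the fingers are clear. I'll clear the arm and measure with both cameras.

```bash
python3 -m crank '{"dp": [[2,-1,-1],[3.5,-1,-1],[3.5,-0.5,0],[3.5,0,0],[3.5,0,0],[3.5,0,0],[3.5,0,0],[3.5,0,0]], "delta_rot": [[0,0,0],[0,0,0],[0,0,0],[0,0,0],[0,0,0],[0,0,0],[0,0,0],[0,0,0]]}'
python3 -m crank '{"dp": [[3.5,0,0],[3.5,0,0],[3.5,0,0],[3.5,0,0],[2,0,0],[0,0,0],[0,0,0],[0,0,0]], "delta_rot": [[0,0,0],[0,0,0],[0,0,0],[0,0,0],[0,0,0],[0,0,0],[0,0,0],[0,0,0]]}'
python3 - <<'E'
from b import *
rep()
T=ctrl.get_image("top");S=ctrl.get_image("scene");cv2.imwrite("pics/t10.png",T);cv2.imwrite("pics/s10.png",S)
t0=cv2.imread("pics/top0.png");s0=cv2.imread("pics/scene0.png")
def blob(img,x0,y0,x1,y1):
    g=(img[y0:y1,x0:x1].max(2)<52).astype(np.uint8);n,l,st,c=cv2.connectedComponentsWithStats(cv2.morphologyEx(g,cv2.MORPH_OPEN,np.ones((5,5))))
    i=1+st[1:,4].argmax(); return c[i]+[x0,y0],st[i]
for nm,s,b1 in(("start",s0,(262,170,300,205)),("end",S,(225,180,262,215))):
    print(nm,blob(s,*b1))
cv2.imwrite("pics/z10.png",np.hstack([cv2.resize(T[145:270,190:315],(390,390),interpolation=cv2.INTER_CUBIC),cv2.resize(S[170:260,210:300],(390,390),interpolation=cv2.INTER_CUBIC)]))
for f in(.24,.28,.32):
    d=np.array([np.tan(f),-np.tan(.29),1]);d/=np.linalg.norm(d);X=C+Rb.apply(np.array([0,0,.04])+d*.125)
    print(f,proj("scene",X),proj("top",X),(proj("top",X)-[190,145])*390/125)
d0=np.abs(T.astype(int)-t0).max(2)
for n,(x0,y0,x1,y1) in dict(beaker=(218,103,255,150),jar=(292,135,335,180),funnel=(308,190,356,232)).items(): print(n,d0[y0:y1,x0:x1].mean(),d0[y0:y1,x0:x1].max())
E
```

```text
time: 18.65
position: [0.4614, 0.1885, 0.2355]
tool_rot: [1.968, 2.447, 0.006]
ft_force: [0.5, -0.3, -0.3]
grip_width: 0.003
time: 19.45
position: [0.4276, 0.3417, 0.2349]
tool_rot: [1.971, 2.445, 0.001]
ft_force: [0.1, -0.9, 0.8]
grip_width: 0.009
t 19.45 box mm [-78.6019 388.2659 234.8859] Fbox [-0.0651 -0.8809  0.8331] grip 0.009
toolx,z in box [ 0.003   1.     -0.0001] [ 0.0012 -0.0001 -1.    ] q [-0.8293  0.1047  0.1142  1.7236 -0.0116  1.3131  1.0721]
start (array([277.7973, 188.8412]), array([  8,   8,  17,  22, 296], dtype=int32))
end (array([242.1855, 198.5472]), array([  8,   8,  19,  22, 318], dtype=int32))
0.24 [[242.7995 194.0394]] [[251.4672 182.1336]] [[191.7776 115.8569]]
0.28 [[242.4872 195.6505]] [[250.6246 180.2501]] [[189.1488 109.9802]]
0.32 [[242.2038 197.3404]] [[249.7694 178.4197]] [[186.4805 104.2696]]
beaker 2.1345600920069003 8
jar 2.3917312661498706 11
funnel 2.240079365079365 8
```

View pics/z10.png

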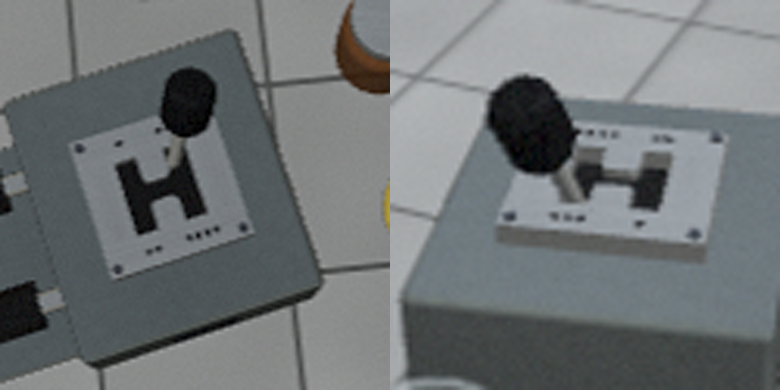

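Both views put the knob at the predicted place for fore ≈ 0.32. Top zoom: (187,102), predicted (186,104). Scene: (242.2,198.5), predicted (242.2,197.3). The stem fills the forward end of the right slot, and the patches round the bystanders match the start pictures. The arm touches nothing, so I'm handing in.

```bash
python3 - <<'E'
from b import *
rep(); print(ctrl.close_job())
E
```

```text
t 19.55 box mm [-78.7554 388.3297 234.9012] Fbox [-0.7976  0.7998 -0.6531] grip 0.005
toolx,z in box [0.0032 1.     0.0001] [ 0.0009  0.0001 -1.    ] q [-0.8291  0.1045  0.114   1.7237 -0.0119  1.3132  1.072 ]
the job is handed in; nothing more can be done
None
```

The lever is in third and the job was handed in at about 19.6 s. The lever was already close to neutral on the left, so I pushed it across the crossbar to the right-hand stop with the closed fingertips. I then went round behind the knob and pushed it forward to the end stop, and moved the arm clear.

**Lever position:** in both the top and scene views the knob sits within about 1 pixel of where fore = 0.32, across = 0.29 would put it, and the stem fills the third slot's end.

**Forces:** the highest I read at the end of a call was about 10 N, against the forward stop. I did not read forces within a call.

**Glassware and funnel:** the top picture around the beaker, jar and funnel is unchanged from the start.

**Knob lift:** I did not measure this directly. The vertical force stayed within about 5 N, mostly pressing down. The upward pull on the knob never read above about 2.6 N, against the 12 N spring.

**Disagreement:** the two fixed cameras put the gate centre 3–5 mm apart, so I used the average. The wrist view agreed with that average to about 1 pixel.

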